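Eject a charged battery pack and trap it

ROBOT

A 7-joint arm with a two-finger parallel gripper is mounted at the origin on the work surface. World frame = base frame: x ahead of the robot, y to its left, z up, the work surface at z = 0. Lengths are in m, angles in degrees, forces in N, time in s.
With the tool pointing down it reaches from about 0.425 to 0.875 m from the base axis. Payload 4.7 kg.
Tool frame: the origin (TCP) lies at the very end of the fingers, on their centre line; the grasp point (between the pads) lies 19 mm behind it; z points along the fingers, y is the direction in which the jaws open and shut (so a half turn about z gives the same grasp; the last joint's range is limited). The gripper opens to 87 mm and grips with 3 to 60 N. Pads are 19 mm wide; open, the fingers measure 117 mm over their backs; the gripper's body (75 mm by 190 mm) begins 51 mm behind the grasp point.
Start: joints at [71.282, 18.392, -4.016, 83.108, 1.295, 78.541, -3.26], TCP at [0.217, -0.613, 0.223] pointing down, gripper open.
Joint ranges: [-163.93, 163.93], [-17.29, 119.83], [-79.2, 71.16], [3.27, 140.29], [-89.18, 269.18], [5.43, 117.66], [-154.24, 154.24]. Speed limits (degrees/s): [147.25, 147.25, 180, 180, 180, 180, 180].

INTERFACE

Orientations are given as [roll, pitch, yaw] about the fixed x, y, z axes, in that order (R = Rz(yaw) Ry(pitch) Rx(roll)).
In Python, from cell import * gives the robot as it stands.
- The arm moves only by the tool arm_command, never from a script. Its argument "targets" is a list that holds one entry, the list of rows, each a list of 7 numbers: the shift along the tool's x, y, z in m, then the turn, a rotation vector about the tool's x, y, z in degrees, then the gripper's target within -1 to 1 (shut at 1, half-way at 0, fully open at -1). In form: [[[tx, ty, tz, rx, ry, rz, claw], ...]]. A call has 1 to 10 rows; each row is the pose to reach, as a shift and turn from the pose commanded when the call began, along the tool's axes at that moment; what a row does not reach only later rows make up. A row lasts 1/10 s, in which the tool goes at most 50 mm and 8.59 degrees, less where a joint would pass 70% of its speed; a pose out of reach is approached as far as the arm can. A call with a gripper value outside its range is refused whole. The fingers move at their own pace and stop on an object; "newtons" is the grip in N (left out, the last holds). Time passes only in rows, so rows that repeat a pose let the fingers close. It gives the time, the measured TCP pose, the force and the opening at its end, in the units of the state.
- get_obs(): the state, without advancing time (a new reading comes with each control period).
- read_camera(name): name is "scene" or "top" or "wrist"; returns a dict with "img" (480x640x3 uint8, red, green, blue), "z_map" (480x640 float32, m along the optical axis (not along the pixel's ray), 0 where there is no reading), "K" (3x3 intrinsics, pixels), "origin" and "attitude" of the camera in the world. Camera axes: x right, y down, z forward; pixel columns grow to the right and rows downward; lengths in m; the calibration is good to about 2 mm. The wrist camera is an equidistant fisheye: a pixel r from the principal point sees the ray r / f radians off the axis. A picture is of the moment at which its call begins.
- sign_off(): hands the job in, once; it reports no verdict.
Trained networks look in the newest picture that a camera, given by its name, has taken for a name from the list of things; names that differ only in an ending like _2 or _b are one class to them, and where a whole thing is asked for, a point or a joint stands for the part that bears it (a point fixed in the world has none). Each returns a list of dicts, best first, with "conf" (0 to 1); they miss things now and then, are a little off and sometimes report something else, mostly with a low value. They report only what shows in the picture. A call takes as long as a camera call.
- search_frame(thing, camera): "position" ([column, row] in pixels, amid what is visible of it).
The state is a dict: "time_s": time; "qpos": joint angles; "joint_velocities": joint speeds; "effort": joint torques, N m; "tool_pos": TCP position; "tool_rot": TCP orientation; "force": force on the tool from outside, world axes, zero at the start; "wrist_torque": the same for the moment, N m; "grip_width": finger opening in m.
Only numpy, scipy, OpenCV 4.12 (cv2) and the standard library are available. Lean on these libraries where they do the work, as an engineer would, in place of code of your own. Each camera call takes 0.05 s, during which the arm holds its last target.

TASK

One of the two battery chargers on the coffee table holds a battery pack. Press that charger's eject key fully down with one fingertip and keep it down, and with the other finger trap the pack in the chute as the spring pushes it out, before it slides off the chute's open end. Finish like that, still holding the key down with the pack stopped against your other finger; do not grasp or lift the pack, and leave the empty charger's key and everything else on the table alone.

Things in the scene. Friction and masses are not known exactly. Their poses are not given: they have to be found in the camera images.
- charger: Holds the pack. Fixed white charger, 185 (x) x 100 (y) mm, at most 52 mm high. Origin on the table, below the front end of a loaded pack, on the chute's centre line; z up. The open-topped chute runs along x, open end to -x: floor 18 mm above the table, 47 mm wide, side walls 3 mm thick, their tops 28 mm above the table. Spring housing at x = 64 to 145 mm. Key on the +y side.
- chute_lip (a point): Middle of the loaded charger's chute floor at its open end (charger's x = -40 mm), 18 mm above the table. A damped spring pusher behind the pack pushes it this way with about 4 N once it is freed, at roughly 30 to 60 mm/s, until something stops it; pushed out more than 60 mm it drops off here.
- key (a joint): Travel of the loaded charger's eject key, m: 0 = up, 0.012 = fully down. Pressed straight down against a spring, 3 to 6 N, up to about 7 N while it frees the pack, at about 6 mm. It sinks a steel tooth (14 mm wide, 6 mm high, at the charger's x = -4 to 0 mm) that stands in the chute before the pack; let go, the tooth rises again under the pack.
- key_top (a point): Centre of the top face of that grey key, which is 40 mm long (charger's x) and 36 mm wide (charger's y) and moves with it; in the charger's frame it lies at x = -16, y = 48 mm, and 44 mm above the table when up, 32 mm when fully down. The key's surround is 28 mm above the table.
- pack_center (a point): Centre of the loose black battery pack, a block 46 mm long (x), 44 mm wide (y), 28 mm high, 70 to 140 g. At the start it sits in the charger's chute, front face at the charger's x = 0 (centre at x = 23, y = 0, 32 mm above the table); its top is 46 mm above the table. It comes out along the charger's -x. A fingertip standing in the chute in front of it, lower than its top, stops it.
- pack: The same battery pack; origin at the centre of its underside, axes as above.
- empty_charger: The empty charger, to be left alone: the same build and frame as the loaded one, its bay empty.
- empty_key (a joint): Travel of the empty charger's key, m: 0 = up. Leave alone.
- spare_pack_center (a point): Bystander: a spare pack, like the other, lying on the table. Point at its centre.
- toy_ring: Bystander: yellow plastic toy ring lying flat, 68 mm across, 18 mm high; origin at the centre of its underside.
- mug: Bystander: white mug, 80 mm across, 92 mm high; origin at the centre of its underside.
- gamepad: Bystander: white game controller, about 115 x 155 mm, 42 mm high; origin under its middle.
- remote: Bystander: black remote control lying flat, 165 mm (its x) x 44 x 18 mm; origin at the centre of its underside.
- stacker: Bystander: toy ring stacker, base 124 mm across, 160 mm high; origin at the centre of its underside.
- block: Bystander: wooden toy block, 40 mm cube; origin at the centre of its underside.

How it is judged (in metres and radians):
On the way, in this order (a step that is already met when the one before it is completed fails the run):
1. the loaded charger's eject key is being pressed down (value of joint key above 0.003 m).
2. the pack has come out and is stopped in the chute by a finger, the key still down (x of pack_center in the frame of charger between -0.037 and 0.018 m and y of pack_center in the frame of charger between -0.008 and 0.008 m and z of pack_center in the frame of charger between 0.027 and 0.04 m and value of joint key above 0.0065 m and contact force between the fingers and pack above 0.5 N and linear speed of pack below 0.01 m/s), for 0.3 s.
At the end, for the whole second after the job is handed in: The key of the loaded charger is held more than 6.5 mm down; the pack has come out 5 to 60 mm, lies within 8 mm of the chute's centre line on the chute floor (centre 27 to 40 mm above the table), is at rest, and a finger bears on it with more than 0.5 N (all of step 2); the arm keeps its last pose, push and grip.
It fails at once if the pack slid off the chute (out more than 60 mm) (x of pack_center in the frame of charger below -0.037 m).
It fails at once if the pack was lifted or tipped out of the chute (more than 12 mm up, or tilted over 0.35 rad) (z of pack_center in the frame of charger above 0.044 m or angle between pack's own z axis and vertical above 0.35 rad).
It fails at once if the empty charger's key was pressed (more than 4 mm) (value of joint empty_key above 0.004 m).
It fails at once if a bystander was moved more than 20 mm (distance of any of spare_pack_center, toy_ring, mug, gamepad, remote, stacker, block from where it was at the start of the episode above 0.02 m).
It also fails if it takes over 29 s, if anything falls off the work surface, if the arm or the gripper's body presses on something with over 40 N, if the wrist force passes 120 N, or if a joint passes its speed limit or range.

## Working session

There is one attempt and no reset: what is moved stays moved. The work goes in short steps, Python scripts to look and compute and a tool call to move; the robot and the scene stay as the last step left them, time stands still between calls to the robot, and variables do not carry over. Pictures are saved under pics/ and viewed, and the job is handed in when it is done.

Besides the shell and the picture viewer there is one more tool, called after ">>>" by a JSON object that holds its "api" and its "payload". arm_command: Moves the arm, as the interface text tells. Its arguments: {"type":"object","properties":{"targets":{"type":"array","items":{"type":"array","items":{"type":"array","items":{"type":"number"}}}},"newtons":{"type":"number"}},"required":["targets"]}

```bash
mkdir -p pics; ls
python3 - <<'E'
from cell import *
import cv2,numpy as np
o=get_obs();print(o)
for c in ["scene","top","wrist"]:
    r=read_camera(c);cv2.imwrite(f"pics/{c}0.png",r["img"][:,:,::-1]);np.savez(f"pics/{c}0.npz",**r)
    print(c,r["K"],r["origin"],r["attitude"])
    for t in ["charger","pack","key_top","empty_charger","chute_lip"]:
        print(t,search_frame(t,c)[:3])
E
```

```text
pics
{'time_s': 0.0, 'qpos': array([71.28117593, 18.44019098, -4.01404751, 83.17465176,  1.29446512,
       78.54023989, -3.26008418]), 'joint_velocities': array([-0.00613026,  0.04677765,  0.09337813,  0.00168557,  0.02117221,
       -0.10190329, -0.04048359]), 'effort': array([ 3.95849736e-05, -4.91287601e+01, -4.03924529e-01, -3.12528133e+01,
       -6.39450434e-02,  4.38096269e-02,  1.91352478e-04]), 'tool_pos': array([ 0.21701622, -0.61211931,  0.22145067]), 'tool_rot': array([-1.79890123e+02,  5.64943933e-03,  1.95269745e+01]), 'force': array([-0.40094553, -0.60052406, -0.53764976]), 'wrist_torque': array([-0.03009832,  0.0006035 , -0.00169964]), 'grip_width': 0.08704745809043377}
scene [[558.99345659   0.         314.95667099]
 [  0.         558.99345659 236.92081062]
 [  0.           0.           1.        ]] [ 1.64053894 -0.40894832  1.03389962] [-1.30439756e+02 -1.08519441e-01  6.87492125e+01]
charger [{'position': [245.1, 293.9], 'conf': 0.74}, {'position': [339.0, 300.9], 'conf': 0.3}]
pack [{'position': [232.3, 273.3], 'conf': 0.5}]
key_top [{'position': [249.4, 266.7], 
[... 233 characters left out ...]
 0.           1.        ]] [0.48734452 0.00387667 1.01677146] [-176.07415873    0.48635935  -90.27054546]
charger [{'position': [427.1, 183.8], 'conf': 0.67}]
pack [{'position': [435.1, 204.2], 'conf': 0.68}]
key_top [{'position': [411.0, 215.8], 'conf': 0.54}]
empty_charger [{'position': [530.9, 239.6], 'conf': 0.65}, {'position': [249.7, 221.4], 'conf': 0.55}]
chute_lip [{'position': [428.6, 184.8], 'conf': 0.61}]
wrist [[371.64829954   0.         322.43921373]
 [  0.         371.64829954 234.13704007]
 [  0.           0.           1.        ]] [ 0.2855704  -0.59022378  0.38498684] [ 1.64681418e+02 -3.83547574e-02 -7.04819207e+01]
charger []
pack []
key_top []
empty_charger []
chute_lip []
```

View pics/top0.png

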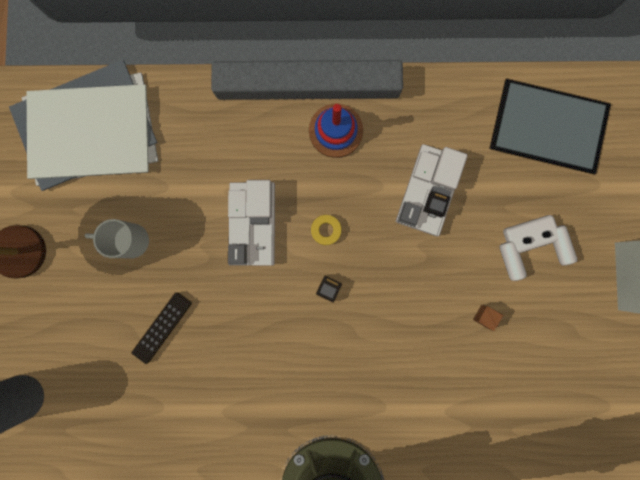

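View pics/scene0.png

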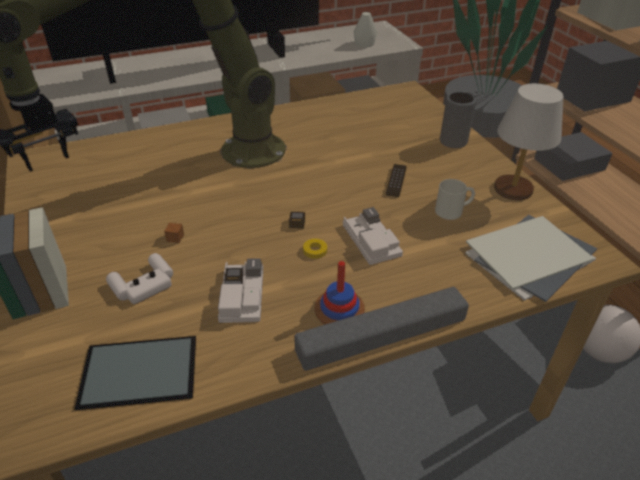

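```bash
cat > h.py <<'E'
import numpy as np,cv2
from scipy.spatial.transform import Rotation as R
def load(f):
    return dict(np.load(f))
def world(r):
    z=r["z_map"];K=r["K"];v,u=np.mgrid[:480,:640]
    p=np.stack([(u-K[0,2])/K[0,0]*z,(v-K[1,2])/K[1,1]*z,z],-1)
    return p@R.from_euler('xyz',r["attitude"],degrees=True).as_matrix().T+r["origin"]
E
python3 - <<'E'
from h import *
r=load("pics/top0.npz");w=world(r)
c=r["img"][135:250,385:485,::-1];cv2.imwrite("pics/topc.png",cv2.resize(c,None,fx=5,fy=5,interpolation=cv2.INTER_CUBIC))
Z=w[...,2];print(np.median(Z[260:300,380:460]))
np.set_printoptions(linewidth=250)
print((Z[140:245:3,392:474:3]*1000).round().astype(int))
E
```

```text
0.001120540882366905
[[  -1    1    0   -2    3    0    4    0    0   -2    1   -1    2    2    3    0    1    3    3    1    3   -1    1    3   -1    4    2    5]
 [   1    3    2    0    1    1    2    1    2    1    0    1    0    3    4    1    3    1    2    2    0   -1    2    3    1    3    5    2]
 [   3   -1    1    3   -5   -1    1    1    2    3   20   18   20    4    2    0    1    0    4    3    1    1    1    0    1    2    2    0]
 [   2    2   -2    1    2   -2    1   -1    0    2   21   16   19   20   21   22    2   49   51   52   50   -2    1   -1    0   -1   -1    0]
 [   3    1    0    2    2    0    2   -1    5   15   39   41   39   20   21   16   21   52   53   54   55   52   52   52    0    3   -2    1]
 [   4    2    3    1    0    0   -1    4    0   15   40   38   39   39   39   36   39   51   52   52   55   52   54   50 1017    1    1    2]
 [   2    0    2    2    5    3    0    0    1   36   39   37   39   38   40   40   50   52   52   57   49   54   50   56   53    4    3    2]
 [  -1    3    3    2    3    1    1    2   18   37   39   38   41   37   39  
[... 3226 characters left out ...]
1    0    1    4    4    1   -2   -1   16   22   21   20   18   18   19    2   -1    3   -1    1    5    2    0    3    3    1]
 [   3    2    2   -1   -1    1    1    1    4    4    1    1    0   19   24   27    3    0    2    5    3    3    3    2    5    3    0    2]
 [   3    3    3    1    3    2    3    1   -1   -1   -2    3    2    5    6    0    4 1017    0    2    1    1   -2    0    4    0    0    3]
 [   1    0    1    0    0    2    1    1    2    0    0    0    5    1    4    5   -2    3    7    2    3   -1    0    1    2    1    0    3]
 [  -1   -1   -4    1    2   -1    0    4    3    2    0    1    2    2    1    1    1    4    1    3    1    6    5    3   -1    1    3    1]]
```

View pics/topc.png

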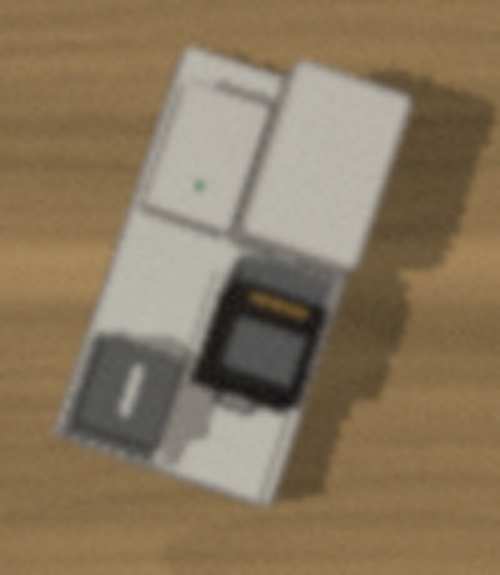

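```bash
cat > fit.py <<'E'
from h import *
from scipy.optimize import minimize
def fit(f,g=(0.53,-0.245,-17),dbg=True):
    r=load(f);w=world(r);P=w.reshape(-1,3)
    P=P[(r["z_map"].reshape(-1)>0)&(abs(P[:,0]-.58)<.16)&(abs(P[:,1]+.24)<.14)&(P[:,2]>-.02)&(P[:,2]<.08)]
    def height(x,y):
        h=np.full(x.shape,.001)
        b=lambda x0,x1,y0,y1:(x>x0)&(x<x1)&(y>y0)&(y<y1)
        h[b(-.04,.145,-.0265,.0735)]=.019
        h[b(-.036,.004,.030,.066)]=.044
        h[b(0,.046,-.022,.022)]=.047
        h[b(.064,.145,-.0265,.0265)]=.053
        h[b(.064,.145,.0265,.0735)]=np.nan
        return h
    def c(p):
        a=np.radians(p[2]*100);d=P[:,:2]-p[:2]
        x=d[:,0]*np.cos(a)+d[:,1]*np.sin(a);y=-d[:,0]*np.sin(a)+d[:,1]*np.cos(a)
        e=np.minimum(abs(height(x,y)-P[:,2]),.02);return np.nansum(np.where(np.isnan(e),.004,e))/len(P)
    best=None
    for k in range(12):
        rng=np.random.default_rng(k);s=np.array([g[0],g[1],g[2]/100])+rng.normal(0,[.008,.008,.04])
        m=minimize(c,s,method='Nelder-Mead',options=dict(initial_simplex=s+np.array([[0,0,0],[.012,0,0],[0,.012,0],[0,0,.06]]),xatol=1e-5,fatol=1e-8,maxiter=600))
        if best is None or m.fun<best.fun:best=m
        if dbg:print(m.x*[1,1,100],m.fun)
    return best.x*[1,1,100]
if __name__=="__main__":
    import sys
    p=fit(sys.argv[1]);print(p)
E
python3 - <<'E'
from h import *
r=load("pics/top0.npz");w=world(r);Z=w[...,2]
def rect(u0,u1,v0,v1,z0,z1):
    m=np.zeros((480,640),bool);m[v0:v1,u0:u1]=True;m&=(Z>z0)&(Z<z1);m=cv2.morphologyEx(m.astype(np.uint8),cv2.MORPH_OPEN,np.ones((3,3)))>0
    p=w[m][:,:2];print(len(p),p.mean(0),cv2.minAreaRect((p*1000).astype(np.float32)))
rect(396,423,200,226,.036,.05)
rect(424,455,185,222,.038,.054)
rect(430,470,145,190,.046,.062)
E
python3 fit.py pics/top0.npz
```

```text
312 [ 0.59810863 -0.17341549] ((598.5382080078125, -173.88250732421875), (35.7622184753418, 40.124488830566406), 71.0789794921875)
554 [ 0.62446034 -0.23396058] ((629.6534423828125, -236.31260681152344), (44.54188537597656, 69.10245513916016), 69.56654357910156)
900 [ 0.69532639 -0.25807883] ((696.2999877929688, -259.4543151855469), (53.53288269042969, 81.70059967041016), 71.47587585449219)
[  0.59662192  -0.2276517  -19.53321568] 0.002116675839961963
[  0.59667173  -0.22755359 -19.63016596] 0.0021151189322765394
[  0.59696286  -0.22703544 -19.42316828] 0.002117634374204498
[  0.59701748  -0.2270431  -19.80437212] 0.0021189348924109106
[  0.59736562  -0.22791538 -19.14271181] 0.0021176694897116124
[  0.59717403  -0.22611262 -19.74424413] 0.002120688751773802
[  0.59689332  -0.22701338 -19.52124812] 0.0021161948200476843
[  0.59713188  -0.22624548 -19.7532106 ] 0.0021192112155836475
[  0.59709221  -0.22639661 -19.74983969] 0.0021188934840133435
[  0.59733566  -0.2278652  -19.18371854] 0.0021177926997519563
[  0.59688551  -0.22700887 -19.73628716] 0.002114446735504897
[  0.59696261  -0.22706183 -19.49571112] 0.002114821317684564
[  0.59688551  -0.22700887 -19.73628716]
```

```bash
cat >> h.py <<'E'
def delta(pos,rot,tp,tr):
    A=R.from_euler('xyz',rot,degrees=True);B=R.from_euler('xyz',tr,degrees=True)
    return (A.inv().apply(np.array(tp)-pos)).round(4),((A.inv()*B).as_rotvec(degrees=True)).round(2)
E
python3 - <<'E'
from h import *
print(delta([.217,-.612,.2215],[-179.9,0,19.5],[.5803,-.1945,.16],[180,0,-19.5]))
E
```

```text
(array([ 0.4818, -0.2722,  0.062 ]), array([-1.0e-01,  3.0e-02,  3.9e+01]))
```

>>> {"api": "arm_command", "payload": {"targets": [[[0.02,-0.011,0,0,0,3,0.24],[0.06,-0.034,0,0,0,7,0.24],[0.1,-0.057,0,0,0,11,0.24],[0.14,-0.08,0,0,0,15,0.24],[0.18,-0.103,0,0,0,19,0.24],[0.22,-0.126,0,0,0,23,0.24],[0.26,-0.148,0,0,0,27,0.24],[0.3,-0.17,0,0,0,31,0.24],[0.34,-0.193,0,0,0,35,0.24],[0.36,-0.205,0,0,0,39,0.24]]], "newtons": 20}}

```text
time_s: 1.9
tool_pos: [0.4911, -0.2943, 0.2229]
tool_rot: [-179.9, -0.1, -19.3]
force: [0.5, 0.3, 0.5]
grip_width: 0.0335
```

>>> {"api": "arm_command", "payload": {"targets": [[[0.017,-0.041,0.02,0,0,0,0.24],[0.034,-0.082,0.04,0,0,0,0.24],[0.05,-0.123,0.06,0,0,0,0.24],[0.05,-0.123,0.06,0,0,0,0.24],[0.05,-0.123,0.06,0,0,0,0.24]]]}}

```text
time_s: 2.4
tool_pos: [0.5763, -0.1983, 0.1617]
tool_rot: [-180.0, 0.1, -19.3]
force: [-0.3, -0.3, -0.0]
grip_width: 0.0331
```

Run:
```python
from cell import *
import cv2,numpy as np
o=get_obs();print(o["time_s"],o["tool_pos"],o["tool_rot"],o["grip_width"])
for c in ["wrist","scene"]:
    r=read_camera(c);cv2.imwrite(f"pics/{c}1.png",r["img"][:,:,::-1]);np.savez(f"pics/{c}1.npz",**r);print(r["origin"],r["attitude"])
```

```text
2.4 [ 0.57629551 -0.19831599  0.1617394 ] [-1.79995262e+02  9.37303276e-02 -1.92933124e+01] 0.03313753835441956
[ 0.64499115 -0.2239831   0.32401825] [ 1.64610726e+02 -1.55278462e-02 -1.09302440e+02]
[ 1.64053894 -0.40894832  1.03389962] [-1.30439756e+02 -1.08519441e-01  6.87492125e+01]
```

View pics/wrist1.png

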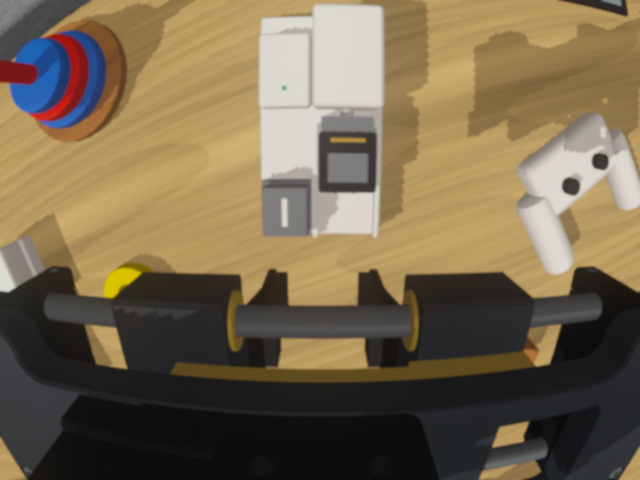

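```bash
cat >> h.py <<'E'
def worldf(r):
    z=r["z_map"];K=r["K"];v,u=np.mgrid[:480,:640]
    a=(u-K[0,2])/K[0,0];b=(v-K[1,2])/K[1,1];t=np.hypot(a,b)+1e-9
    k=np.tan(np.minimum(t,1.4))/t
    p=np.stack([a*k*z,b*k*z,z],-1)
    return p@R.from_euler('xyz',r["attitude"],degrees=True).as_matrix().T+r["origin"]
E
sed -i 's/w=world(r);P/w=(worldf if "wrist" in f else world)(r);P/' fit.py
python3 - <<'E'
from h import *
from fit import fit
r=load("pics/wrist1.npz");w=worldf(r);Z=w[...,2];print(np.median(Z[100:200,130:240]))
def rect(u0,u1,v0,v1,z0,z1):
    m=np.zeros((480,640),bool);m[v0:v1,u0:u1]=True;m&=(Z>z0)&(Z<z1);m=cv2.morphologyEx(m.astype(np.uint8),cv2.MORPH_OPEN,np.ones((3,3)))>0
    p=w[m];print(len(p),p.mean(0),cv2.minAreaRect((p[:,:2]*1000).astype(np.float32)))
rect(255,314,175,245,.037,.055)
rect(312,385,128,200,.038,.055)
rect(305,390,0,115,.046,.062)
a=fit("pics/wrist1.npz",(.597,-.2265,-19.5));
E
```

```text
0.0001768546878509747
2347 [ 0.59952283 -0.17676459  0.04398346] ((599.2049560546875, -176.11245727539062), (36.17293167114258, 40.06230545043945), 70.82412719726562)
3771 [ 0.6210205  -0.23444227  0.04597117] ((620.7703247070312, -234.74490356445312), (44.4188232421875, 49.18107223510742), 70.66674041748047)
7384 [ 0.69464916 -0.26040401  0.05202345] ((695.8920288085938, -261.2063293457031), (53.163665771484375, 80.63446044921875), 70.2723159790039)
[  0.59781366  -0.22695338 -19.81326384] 0.0015668175142346072
[  0.59778527  -0.22691231 -19.90240262] 0.0015678895187850434
[  0.59750427  -0.22688341 -19.72672049] 0.001566176761646066
[  0.59746093  -0.22690659 -19.82025024] 0.0015678817014881006
[  0.59780314  -0.2269855  -19.84797737] 0.0015666689804988481
[  0.5972687   -0.22757511 -19.57869037] 0.001577228252866529
[  0.59780733  -0.22698768 -19.81557829] 0.0015666760213315345
[  0.59783389  -0.22700953 -19.80669316] 0.0015665805042534096
[  0.5974891   -0.22687081 -19.77474429] 0.0015661739063031169
[  0.5977298   -0.22700214 -19.89243973] 0.0015677464386054496
[  0.59748796  -0.22685881 -19.79319362] 0.0015657754013535994
[  0.59757016  -0.2269152  -19.8080882 ] 0.001568444180422873
```

>>> {"api": "arm_command", "payload": {"targets": [[[0.002,-0.002,0.03,0,0,0.3,0.24],[0.003,-0.003,0.06,0,0,0.3,0.24],[0.003,-0.003,0.085,0,0,0.3,0.24],[0.003,-0.003,0.1,0,0,0.3,0.24],[0.003,-0.003,0.1,0,0,0.3,0.24],[0.003,-0.003,0.1,0,0,0.3,0.24]]]}}

```text
time_s: 3.1
tool_pos: [0.5804, -0.1991, 0.0637]
tool_rot: [180.0, -0.1, -19.8]
force: [-0.2, 0.8, 0.1]
grip_width: 0.0331
```

Run:
```python
from cell import *
import cv2,numpy as np
from h import *
for c in ["wrist"]:
    r=read_camera(c);cv2.imwrite(f"pics/{c}2.png",r["img"][:,:,::-1])
o=get_obs();p=o["tool_pos"];print(o["time_s"],p,o["tool_rot"],o["grip_width"],o["force"])
a=np.radians(-19.6);d=p[:2]-[.5976,-.2269]
print("charger frame",d[0]*np.cos(a)+d[1]*np.sin(a),-d[0]*np.sin(a)+d[1]*np.cos(a))
```

```text
3.15 [ 0.58094783 -0.19896499  0.06428123] [ 1.79983845e+02 -1.59347924e-01 -1.98307287e+01] 0.03309712803726929 [0.59847268 0.03261072 0.69569888]
charger frame -0.025058143850664898 0.020730384103130158
```

View pics/wrist2.png

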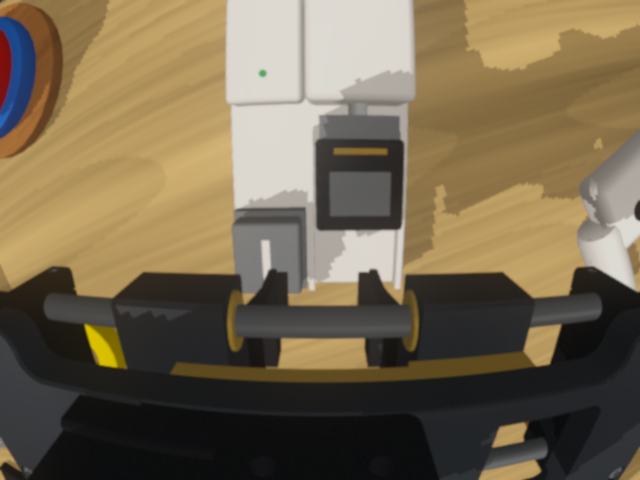

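>>> {"api": "arm_command", "payload": {"targets": [[[-0.001,-0.0035,0.005,0,0,0,0.24],[-0.001,-0.0035,0.012,0,0,0,0.24],[-0.001,-0.0035,0.012,0,0,0,0.24],[-0.001,-0.0035,0.012,0,0,0,0.24]]]}}

```text
time_s: 3.55
tool_pos: [0.5801, -0.1942, 0.0503]
tool_rot: [180.0, 0.0, -19.8]
force: [0.5, -0.6, 0.4]
grip_width: 0.0332
```

Run:
```python
from cell import *
import cv2,numpy as np
from h import *
for c in ["scene","top"]:
    r=read_camera(c);x=r["img"][:,:,::-1];x=x[220:330,170:300] if c=="scene" else x[135:265,370:500];cv2.imwrite(f"pics/{c}3.png",cv2.resize(x,None,fx=4.5,fy=4.5,interpolation=cv2.INTER_CUBIC))
o=get_obs();p=o["tool_pos"];print(o["time_s"],p,o["tool_rot"],o["grip_width"],o["force"])
a=np.radians(-19.6);d=p[:2]-[.5976,-.2269]
print("charger frame",d[0]*np.cos(a)+d[1]*np.sin(a),-d[0]*np.sin(a)+d[1]*np.cos(a))
```

```text
3.65 [ 0.58033214 -0.19440465  0.05064534] [ 1.79992093e+02 -1.15028745e-02 -1.97686003e+01] 0.03323275390850603 [ 0.27756265  0.05631443 -0.01857633]
charger frame -0.027167927926503417 0.024819953734444615
```

View pics/scene3.png

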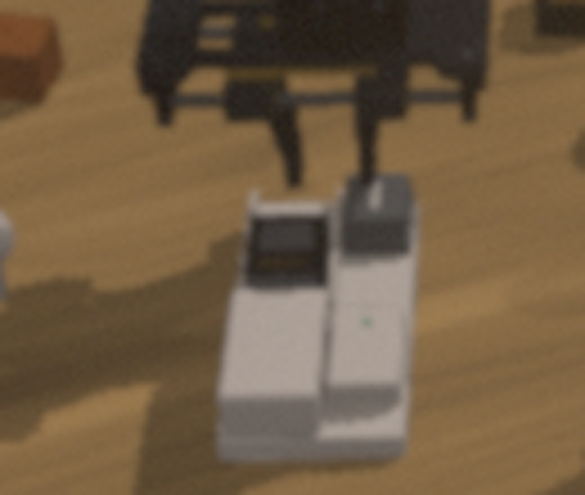

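>>> {"api": "arm_command", "payload": {"targets": [[[0.001,0,0.004,0,0,0,0.24],[0.001,0,0.008,0,0,0,0.24],[0.001,0,0.012,0,0,0,0.24],[0.001,0,0.016,0,0,0,0.24],[0.001,0,0.019,0,0,0,0.24],[0.001,0,0.019,0,0,0,0.24],[0.001,0,0.019,0,0,0,0.24],[0.001,0,0.019,0,0,0,0.24]]]}}

```text
time_s: 4.45
tool_pos: [0.5816, -0.1949, 0.0324]
tool_rot: [180.0, -0.1, -19.8]
force: [-1.6, 0.5, 8.2]
grip_width: 0.0334
```

Run:
```python
from cell import *
import cv2,numpy as np
from h import *
for c in ["scene","wrist"]:
    r=read_camera(c);np.savez(f"pics/{c}4.npz",**r);x=r["img"][:,:,::-1];x=cv2.resize(x[220:330,170:300],None,fx=4.5,fy=4.5,interpolation=cv2.INTER_CUBIC) if c=="scene" else x;cv2.imwrite(f"pics/{c}4.png",x)
o=get_obs();p=o["tool_pos"];print(o["time_s"],p,o["tool_rot"],o["grip_width"],o["force"])
a=np.radians(-19.6);d=p[:2]-[.5976,-.2269]
print("charger frame",d[0]*np.cos(a)+d[1]*np.sin(a),-d[0]*np.sin(a)+d[1]*np.cos(a))
```

```text
4.55 [ 0.58164627 -0.19491968  0.03239656] [ 1.79993044e+02 -6.13443788e-02 -1.98049169e+01] 0.03301042625179436 [-0.28693343  0.09587873  8.36528578]
charger frame -0.025757183087109108 0.024775597539089457
```

View pics/wrist4.png

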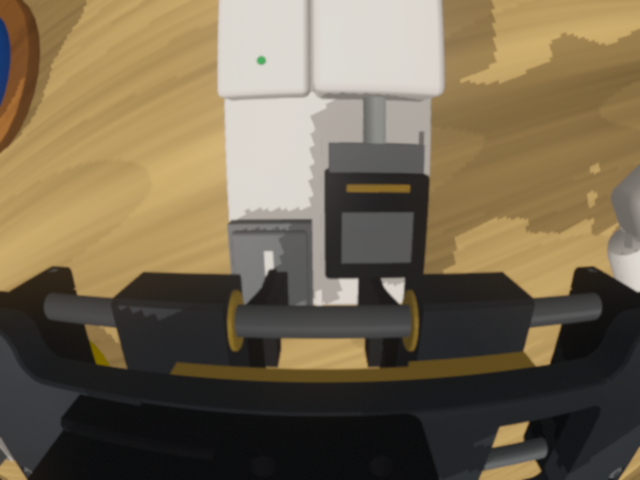

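View pics/scene4.png

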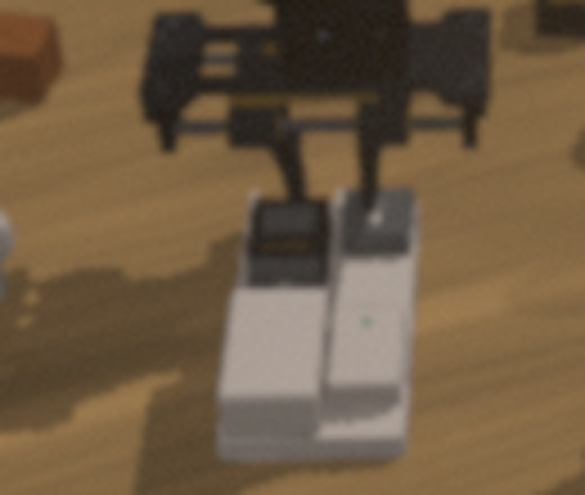

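>>> {"api": "arm_command", "payload": {"targets": [[[0,0,0.001,0,0,0,0.24],[0,0,0.001,0,0,0,0.24],[0,0,0.001,0,0,0,0.24],[0,0,0.001,0,0,0,0.24],[0,0,0.001,0,0,0,0.24],[0,0,0.001,0,0,0,0.24]]]}}

```text
time_s: 5.15
tool_pos: [0.5817, -0.1949, 0.0323]
tool_rot: [180.0, -0.1, -19.8]
force: [-3.7, 1.0, 12.8]
grip_width: 0.0331
```

```bash
cat > chk.py <<'E'
from cell import *
import sys
from h import *
n=sys.argv[1]
a=np.radians(-19.6)
def cf(q):
    d=q[:2]-[.5976,-.2269];return (d[0]*np.cos(a)+d[1]*np.sin(a)).round(4),(-d[0]*np.sin(a)+d[1]*np.cos(a)).round(4)
F=[]
for i in range(4):
    r=read_camera("wrist");o=get_obs();F.append(o["force"]);w=worldf(r);g=r["img"].max(-1);Z=w[...,2]
    m=np.zeros((480,640),bool);m[168:300,315:440]=True;m&=(abs(Z-.046)<.005)
    m=cv2.morphologyEx(m.astype(np.uint8),cv2.MORPH_OPEN,np.ones((3,3)))>0
    q=w[m];c=(q[:,:2]-[.5976,-.2269])@np.array([[np.cos(a),-np.sin(a)],[np.sin(a),np.cos(a)]])
    print("pack top x range",np.percentile(c[:,0],[1,50,99]).round(4),"y",np.percentile(c[:,1],[1,50,99]).round(4),"z",np.median(q[:,2]).round(4))
cv2.imwrite(f"pics/wrist{n}.png",r["img"][:,:,::-1])
F=np.array(F);print(F.round(2).tolist(),"push along charger x",(F.mean(0)[0]*np.cos(a)+F.mean(0)[1]*np.sin(a)))
print(o["time_s"],o["tool_pos"],cf(o["tool_pos"]),o["tool_rot"],o["wrist_torque"],o["grip_width"])
E
python3 chk.py 5
```

```text
pack top x range [-0.0142  0.0116  0.0335] y [-0.0206  0.0015  0.022 ] z 0.0462
pack top x range [-0.0142  0.0116  0.0335] y [-0.0206  0.0014  0.022 ] z 0.0462
pack top x range [-0.0142  0.0117  0.0335] y [-0.0206  0.0015  0.022 ] z 0.0462
pack top x range [-0.0143  0.0117  0.0335] y [-0.0207  0.0015  0.022 ] z 0.0462
[[-4.19, 0.1, 12.29], [-3.4, 0.18, 13.06], [-4.3, 1.56, 13.06], [-4.53, 0.4, 13.08]] push along charger x -4.055587511751435
5.35 [ 0.5816689  -0.19494674  0.0323447 ] (np.float64(-0.0257), np.float64(0.0248)) [ 1.79978908e+02 -6.36766234e-02 -1.98081919e+01] [ 0.32568485  0.74739256 -0.14273246] 0.03311641033805513
```

View pics/wrist5.png

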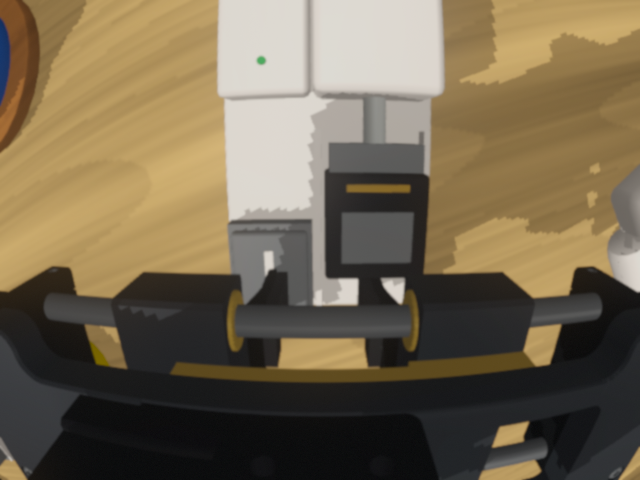

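The wrist picture shows the pack (325–428, 170–277) resting in the chute against the right fingertip (about 372, 280). The key (around 270, 260) is down under the left fingertip. Nothing has moved between frames, and the pack pushes on the finger with about 4 N.

```bash
python3 -c "
from cell import *
print(sign_off())"
```

```text
the job is handed in; nothing more can be done
None
```

I pressed the loaded charger's eject key down to its stop with one fingertip, and the pack slid out and stopped against the other finger in the chute. I handed it in that way at about 5.4 s, with no verdict reported.

My last checks, from the wrist camera, arm pose and force sensor:
- **Key:** the fingertips were 32.3 mm above the table, so the key was about 11.7 mm down. The upward force was about 13 N and pushing harder gained no depth, so it was on its stop.
- **Pack:** it had come out about 15 mm, lay about 1.5 mm off the chute's centre line, with its top at 46 mm, so it was still flat on the chute floor. It did not move across four frames.
- **Finger on the pack:** the pack pushed on the finger with about 4 N.

The first force reading right after the press was only about 0.3 N. I waited 0.6 s longer, and it settled at the expected value. No other check disagreed. I did not re-measure the bystanders or the empty charger. The arm stayed clear of them.

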